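# Re-house three swapped specimens in a collection drawer

## Robot

A 6-joint arm with a two-finger parallel gripper is mounted at the origin on the work surface. World frame = base frame: x ahead of the robot, y to its left, z up, the work surface at z = 0. Lengths are in m, angles in rad, forces in N, time in s.
With the tool pointing down it reaches from about 0.225 to 0.875 m from the base axis. Payload 3.4 kg.
Tool frame: the origin (TCP) lies on the centre line of the jaws, within the pads' length; the fingertips stand 22 mm ahead of it and the grasp point (between the pads) lies 3 mm ahead of it; z points along the fingers, y is the line along which they close (so a half turn about z gives the same grasp; the last joint's range is limited). The gripper opens to 85 mm and grips with 20 to 120 N. Pads are 22 mm wide; open, the fingers measure 114 mm over their backs; the gripper's body (76 mm by 85 mm) begins 54 mm behind the grasp point. The pads swing forward as they close: fully open they stand 13 mm farther back than shut.
Start: joints at [1.22, 0.276, 1.505, -0, 1.361, -0.121], TCP at [0.131, 0.56, 0.253] pointing down, gripper open.
Joint ranges: [-2.89, 2.89], [-0.75, 2.08], [0.22, 2.7], [-1.18, 4.32], [0.11, 2.71], [-2.7, 2.7]. Speed limits (rad/s): [2.57, 2.57, 3.14, 3.14, 3.14, 3.14].

## Interface

Orientations are given as a unit quaternion [w, x, y, z].
In Python, from rig import readout, optics, ticket gives the robot as it stands. The module is installed in compiled form; this text tells all that it offers.
- The arm moves only by the shell command python3 -m handwheel 'ROWS' [OPENING] [FORCE]. ROWS is rows parted by semicolons, their numbers by spaces, 1 to 5 of them, each of 4 numbers: dx, dy, dz in m, then a turn about the tool's z in rad; each row shifts and turns the commanded pose from where the row before left it, along the tool's axes as they then stand; what a row does not reach is not made up. A row lasts 1/12 s, in which the tool goes at most 0.0417 m and 0.125 rad, less where a joint would pass 70% of its speed; a pose out of reach is approached as far as the arm can. OPENING is the finger opening in m, set as the command begins (- or left out keeps the last). The fingers move at their own pace and stop on an object; FORCE is the grip in N (left out, the last holds). Time passes only in rows, so rows that do not move let the fingers close. It prints the time, the measured TCP pose, the force, the opening and the grip force at its end.
- readout.get_state(): the state, without advancing time (a new reading comes with each control period).
- optics.get_image(name): name is "side" or "top" or "wrist"; returns a dict with "img" (480x640x3 uint8, red, green, blue), "camera_matrix" (3x3 intrinsics, pixels), "T" (4x4, takes a point from camera to world coordinates); the wrist camera has in their place "hand_eye" (4x4, takes a point from camera to tool coordinates, whose origin is the TCP and whose axes are the flange's). Camera axes: x right, y down, z forward; pixel columns grow to the right and rows downward; lengths in m; the calibration is good to about 2 mm. A picture is of the moment at which its call begins: read the wrist's pose just before it. There is no depth.
- ticket.sign_off(): hands the job in; it is judged then, once.
The state is a dict: "clock": time; "qpos": joint angles; "qd": joint speeds; "effort": joint torques, N m; "position": TCP position; "ee_rot": TCP orientation; "contact_force": force on the tool from outside, world axes, zero at the start; "moment": the same for the moment, N m; "width": finger opening in m; "gripper_force": force on a finger pad.
Only numpy, scipy, OpenCV 4.12 (cv2) and the standard library are available. Lean on these libraries where they do the work, as an engineer would, in place of code of your own. Each camera call takes 0.05 s, during which the arm holds its last target. There are 200 camera calls.

## Task

Three specimens in the drawer were put back in one another's trays and lie across pockets they do not fit: the round ammonite, the long dark crystal and the trilobite slab. Seat each one fully home in the pocket moulded to its own outline, face up as it lies now, setting one down on the plain empty tray on the way to free its place; set them down rather than drop them, and leave the pyrite cube where it is.

Things in the scene. Friction and masses are not known exactly. Their poses are not given: they have to be found in the camera images.
- drawer: Open grey steel drawer on the bench, 285 (its x) by 475 mm (its y), walls 50 mm high, floor 3 mm thick. Origin: centre of underside. Six fixed unit trays stand in it in two rows of three, centres about 120 mm (x) and 145 mm (y) apart, which in which cell varies: those listed, the pyrite's, and one with six small clear boxes (tops 45 mm above the bench).
- tray_round: Unit tray: fixed rigid grey plate with cream edges, 124 (its x) by 100 mm (its y), 20 mm high; in its middle a round pocket 64 mm wide, 7 mm deep, rim bevelled 2 mm: the ammonite's place. Origin: centre of underside, 3 mm above the bench; the pocket's dark floor is 13 mm, the flat top 20 mm above the origin. At the start the crystal lies across it.
- tray_slot: Unit tray of the same outside size and heights, with a long narrow pocket 104 mm (along its x) by 30 mm (its y), 7 mm deep, in the middle: the crystal's place (either end first). Origin: centre of its underside; pocket floor at 13 mm, top at 20 mm. At the start the slab lies across it.
- tray_oblong: Unit tray of the same outside size and heights, with an oblong pocket 74 mm (along its x) by 42 mm (its y), 7 mm deep, in the middle: the slab's place (either end first). Origin: centre of its underside; pocket floor at 13 mm, top at 20 mm. At the start the ammonite lies across it.
- tray_spare: Empty unit tray of the same outside size, with a plain flat top and no pocket: the free spot. Origin: centre of its underside; top at 20 mm.
- ammonite: Coiled fossil ammonite, brown, a round disc 56 mm across and 24 mm high (rim straight up to 18 mm), lying flat, about 150 g. Origin: centre of its underside; z up through the coiled face. Any yaw fits its pocket.
- crystal: Long dark green-black crystal with lengthwise striations, a bar 96 mm (its x) by 22 mm (its y) by 22 mm high, stepped down to a blunt tip over the last 10 mm at +x; about 140 g. Origin: centre of its underside; z up.
- slab: Sawn pale grey-brown rock slab with a small dark trilobite in relief on top, 66 mm (its x) by 34 mm (its y) by 22 mm high (24 mm with the relief), about 130 g. Origin: centre of its underside; z up.
- pyrite: Brassy pyrite cube, 34 mm wide, 34 mm high (about 41 mm with the small crystals on top), already in its own square pocket; to be left alone. Origin: centre of its underside, 16 mm above the bench.
Things that resemble listed ones, but are neither listed nor needed, are in the scene too. What is shaped like the tray_spare but purple or red is not meant.

How it is judged:
By the outcome, as a careful person would: the job done as asked, in the order asked, and still so for the second after the job is handed in, with the robot touching nothing.
It also fails if it takes over 86 s, if anything falls off the work surface, if the arm or the gripper's body presses on something with over 40 N, if the wrist force passes 120 N, or if a joint passes its speed limit or range.

## Working session

There is one attempt and no reset: what is moved stays moved. The work goes in short steps, Python scripts to look and compute and a shell command to move; the robot and the scene stay as the last step left them, time stands still between calls to the robot, and variables do not carry over. Pictures are saved under pics/ and viewed, at most 14 in all, crops included, and the job is handed in when it is done.

```bash
mkdir -p pics
python3 - <<'E'
from rig import readout, optics
import cv2,numpy as np,pickle
s=readout.get_state();print({k:np.round(v,3) for k,v in s.items()})
d={}
for n in("top","wrist","side"):
    i=optics.get_image(n);d[n]=i;cv2.imwrite(f"pics/{n}0.png",i["img"][:,:,::-1]);print(n,np.round(i["camera_matrix"],1).tolist(),np.round(i.get("T",i.get("hand_eye")),3).tolist())
pickle.dump((s,d),open("d0.pkl","wb"))
E
```

```text
{'clock': np.float64(0.0), 'qpos': array([ 1.22 ,  0.277,  1.506, -0.   ,  1.361, -0.121]), 'qd': array([-0.   ,  0.001, -0.   , -0.001, -0.001,  0.   ]), 'effort': array([-3.0000e-03, -4.1677e+01, -2.4580e+01, -0.0000e+00,  1.1000e-02,
       -0.0000e+00]), 'position': array([0.131, 0.559, 0.252]), 'ee_rot': array([-0.   ,  0.115,  0.993, -0.001]), 'contact_force': array([ 0.606,  0.903, -0.069]), 'moment': array([0.014, 0.024, 0.031]), 'gripper_force': np.float64(0.0), 'width': np.float64(0.085)}
top [[625.0, 0.0, 320.9], [0.0, 625.0, 235.4], [0.0, 0.0, 1.0]] [[-0.002, -0.993, 0.12, 0.308], [-1.0, 0.002, -0.003, 0.028], [0.002, -0.12, -0.993, 1.233], [0.0, 0.0, 0.0, 1.0]]
wrist [[366.0, 0.0, 315.8], [0.0, 366.0, 239.9], [0.0, 0.0, 1.0]] [[-0.0, -0.964, -0.264, 0.065], [1.0, -0.0, 0.0, 0.0], [-0.0, -0.264, 0.964, -0.12], [0.0, 0.0, 0.0, 1.0]]
side [[514.5, 0.0, 327.1], [0.0, 514.5, 236.9], [0.0, 0.0, 1.0]] [[0.718, -0.541, 0.438, 0.044], [-0.696, -0.57, 0.436, -0.406], [0.014, -0.618, -0.786, 0.814], [0.0, 0.0, 0.0, 1.0]]
```

View pics/top0.png

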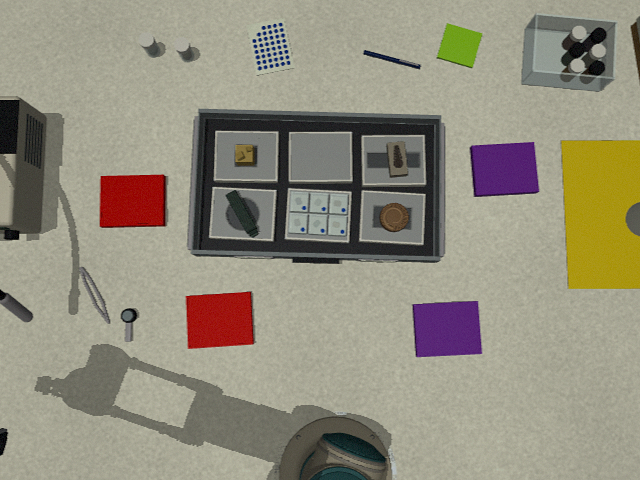

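View pics/wrist0.png

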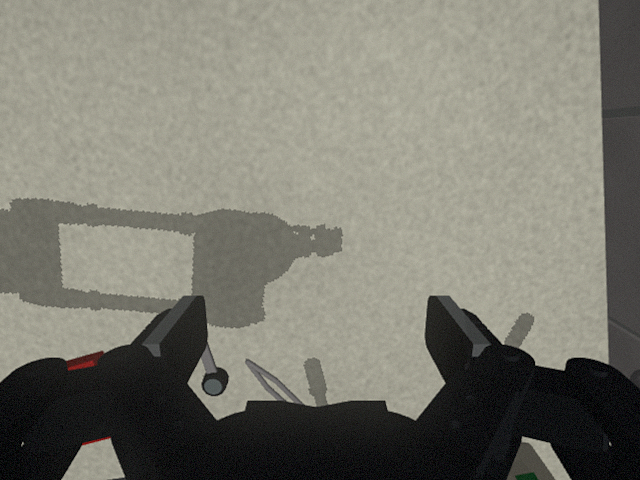

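The top view shows pyrite (245,154), spare (320,157), slot with slab (397,158), round with crystal (242,213), boxes (320,215) and oblong with ammonite (395,217). The wrist view shows only bench.

```bash
cat > h.py <<'E'
import numpy as np,cv2
from scipy.spatial.transform import Rotation as R
def pose(s):
    T=np.eye(4);q=s["ee_rot"];T[:3,:3]=R.from_quat([q[1],q[2],q[3],q[0]]).as_matrix();T[:3,3]=s["position"];return T
def cast(im,T,uv,z):
    uv=np.atleast_2d(np.asarray(uv,float));K=im["camera_matrix"]
    d=np.c_[uv,np.ones(len(uv))]@np.linalg.inv(K).T@T[:3,:3].T
    return (T[:3,3]+d*((z-T[2,3])/d[:,2])[:,None])[:,:2]
def rect(P):
    (c,(w,h),a)=cv2.minAreaRect((P*1000).astype(np.float32))
    if w<h:w,h,a=h,w,a+90
    return np.round([*c,w,h,(a+90)%180-90],1)  # mm, long axis angle deg
def blobs(m,lo):
    cs=cv2.findContours(m.astype(np.uint8),cv2.RETR_EXTERNAL,cv2.CHAIN_APPROX_NONE)[0]
    return [c[:,0,:] for c in cs if cv2.contourArea(c)>lo]
E
python3 - <<'E'
from h import *;import pickle
s,d=pickle.load(open("d0.pkl","rb"));im=d["top"];T=im["T"];I=im["img"].astype(int)
g=I.sum(2)/3
m=np.zeros(g.shape,bool);m[122:248,205:436]=g[122:248,205:436]>75
for c in blobs(m,1500): print("tray",c.mean(0).round(),rect(cast(im,T,c,.023)))
r,gg,b=I[...,0],I[...,1],I[...,2]
for n,(u0,v0) in dict(crystal=(242,213),slab=(397,158),amm=(395,217),spare=(320,157),pk=(375,160),traytop=(420,180)).items(): print(n,I[v0,u0],I[v0+5,u0+3])
cv2.imwrite("pics/crop0.png",cv2.resize(im["img"][105:265,185:450,::-1],None,fx=3,fy=3,interpolation=2))
E
```

```text
tray [392. 217.] [ 490.6 -114.5  126.8  102.8   86.5]
tray [318. 215.] [495.3  30.5 126.7 102.8  86.7]
tray [242. 214.] [498.4 178.3 127.1 102.6  86.9]
tray [393. 162.] [ 604.1 -118.5  127.   103.2   89.9]
tray [320. 157.] [612.5  26.  127.2 103.3  89.9]
tray [246. 158.] [613.2 173.  127.1 104.6  88.9]
crystal [36 44 38] [36 50 47]
slab [44 39 32] [54 44 42]
amm [97 73 51] [108  84  56]
spare [122 122 122] [127 128 124]
pk [59 64 65] [55 61 60]
traytop [120 120 118] [73 74 67]
```

View pics/crop0.png

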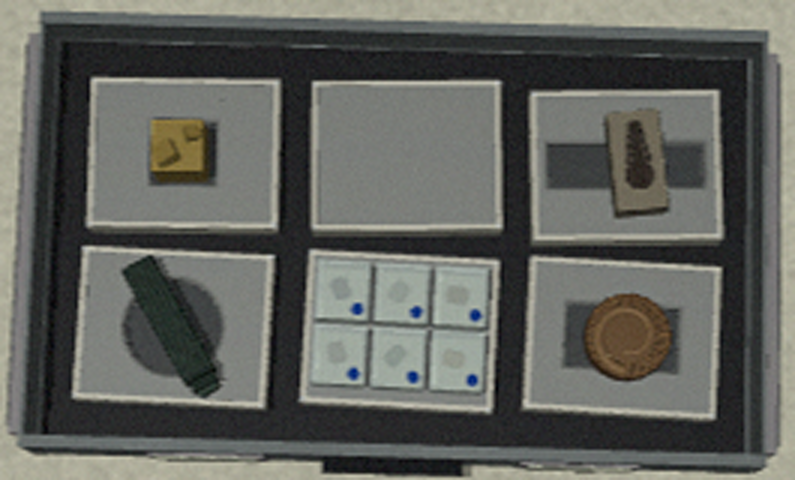

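The crop shows all six trays clearly, each slightly yawed. I'll move over the drawer for a closer wrist view.

```bash
R5='-.0292 -.0218 -.0034 0;-.0292 -.0218 -.0034 0;-.0292 -.0218 -.0034 0;-.0292 -.0218 -.0034 0;-.0292 -.0218 -.0034 0'
python3 -m handwheel '-.0292 -.0218 -.0034 0;-.0292 -.0218 -.0034 0;-.0292 -.0218 -.0034 0;-.0292 -.0218 -.0034 0;-.0292 -.0218 -.0034 0'
python3 -m handwheel '-.0292 -.0218 -.0034 0;-.0292 -.0218 -.0034 0;-.0292 -.0218 -.0034 0;-.0292 -.0218 -.0034 0;-.0292 -.0218 -.0034 0'
python3 -m handwheel '-.0292 -.0218 -.0034 0;-.0292 -.0218 -.0034 0;-.0292 -.0218 -.0034 0;-.0292 -.0218 -.0034 0;-.0292 -.0218 -.0034 0'
python3 -m handwheel '-.0292 -.0218 -.0034 0;-.0292 -.0218 -.0034 0;-.0292 -.0218 -.0034 0;-.0292 -.0218 -.0034 0;-.0292 -.0218 -.0034 0'
python3 -m handwheel '0 0 0 -.115;0 0 0 -.115;0 0 0 0;0 0 0 0'
python3 - <<'E'
from rig import readout, optics
import pickle,cv2
s=readout.get_state();i=optics.get_image("wrist");pickle.dump((s,i),open("w1.pkl","wb"));cv2.imwrite("pics/w1.png",i["img"][:,:,::-1])
print(s["position"],s["ee_rot"],s["qpos"])
E
```

```text
clock: 0.57
position: [0.2489, 0.419, 0.2702]
ee_rot: [-0.0, 0.114, 0.993, -0.0]
contact_force: [1.2, 0.2, 0.2]
width: 0.0853
gripper_force: 0.0
clock: 0.98
position: [0.3663, 0.2795, 0.2874]
ee_rot: [-0.0, 0.115, 0.993, 0.0]
contact_force: [1.1, 1.2, 0.1]
width: 0.0856
gripper_force: 0.0
clock: 1.4
position: [0.4837, 0.1401, 0.3043]
ee_rot: [-0.0, 0.115, 0.993, 0.0]
contact_force: [0.6, 1.5, -0.5]
width: 0.0853
gripper_force: 0.0
clock: 1.82
position: [0.6011, 0.0007, 0.3211]
ee_rot: [-0.0, 0.115, 0.993, 0.0]
contact_force: [-0.2, 0.9, 0.9]
width: 0.0854
gripper_force: 0.0
clock: 2.15
position: [0.6002, 0.0022, 0.3208]
ee_rot: [-0.001, 0.001, 1.0, 0.0]
contact_force: [-0.4, -0.2, 0.1]
width: 0.0855
gripper_force: 0.0
[0.60016889 0.00223901 0.32080324] [-5.00999938e-04  1.47382000e-03  9.99998780e-01  1.33220701e-04] [-1.12250444e-01  2.86901578e-01  1.32453286e+00  1.54157890e-04
  1.53118353e+00 -1.68010531e+00]
```

View pics/w1.png

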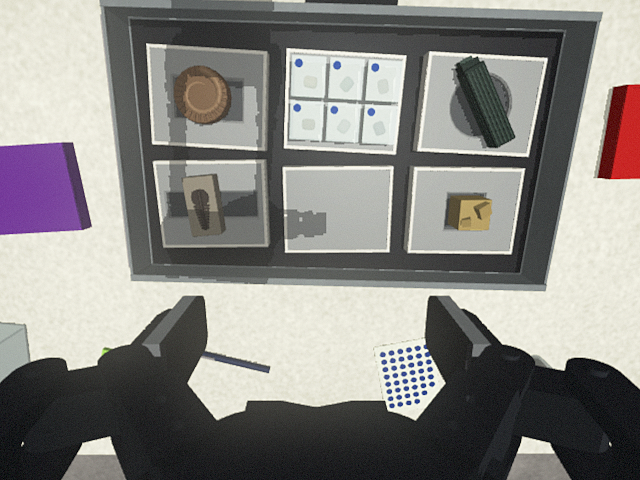

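The wrist view shows the whole drawer unoccluded: ammonite (204,95), crystal (485,100), slab (202,205), spare (338,210). I'll take numbers from masks and check the overlay.

```bash
cat > m.py <<'E'
from h import *;import pickle,sys
s,im=pickle.load(open("w1.pkl","rb"));T=pose(s)@im["hand_eye"];I=im["img"].astype(int);print("cam",T[:3,3].round(3))
g=cv2.GaussianBlur(im["img"],(3,3),0).mean(2)
h=cv2.cvtColor(im["img"],cv2.COLOR_RGB2HSV).astype(int)
for n,(u,v) in dict(amm=(204,95),ammtop=(210,105),cry=(485,100),slab=(195,188),sh=(165,60),lit=(280,228),creamsh=(155,160),floor=(275,100),pk=(455,105),pk2=(235,90)).items(): print(n,im["img"][v,u],h[v,u])
K=im["camera_matrix"]
def proj(P,z):
    p=np.c_[P,np.full(len(P),z)];c=(p-T[:3,3])@T[:3,:3];q=c@K.T;return q[:,:2]/q[:,2:]
o=im["img"][:,:,::-1].copy();o=cv2.resize(o[0:290,95:610],None,fx=1.55,fy=1.55,interpolation=2)
def draw(P,z,col):
    q=(proj(P,z)-[95,0]+.5)*1.55-.5;cv2.polylines(o,[np.round(q*16).astype(np.int32)],True,col,1,cv2.LINE_AA,4)
def box(cx,cy,L,W,a):
    a=np.radians(a);x=np.array([np.cos(a),np.sin(a)])*L/2;y=np.array([-np.sin(a),np.cos(a)])*W/2;c=np.array([cx,cy]);return np.array([c+x+y,c-x+y,c-x-y,c+x-y])/1000
E
python3 - <<'E'
from m import *
m=np.zeros(g.shape,bool);m[35:265,135:570]=g[35:265,135:570]>62
for c in blobs(m,3000):
    print("tray",c.mean(0).round(),rect(cast(im,T,c,.023)))
m=(h[...,1]>90)&(h[...,0]<22)&(h[...,2]>40)
for c in blobs(m[:290],500): print("brown",c.mean(0).round(),rect(cast(im,T,c,.036)),rect(cast(im,T,c,.045)))
E
```

```text
cam [0.535 0.002 0.441]
amm [134 106  85] [ 13  93 134]
ammtop [128 103  81] [ 14  94 128]
cry [60 71 65] [74 40 71]
slab [159 152 134] [ 22  40 159]
sh [136 137 134] [ 40   6 137]
lit [56 59 54] [48 22 59]
creamsh [123 124 116] [ 34  16 124]
floor [67 65 65] [ 0  8 67]
pk [101 103 105] [105  10 105]
pk2 [100  99 102] [130   8 102]
tray [555. 158.] [ 5.558e+02  2.782e+02  2.482e+02  5.800e+01 -2.000e-01]
tray [329. 154.] [554.9  14.4 460.4 248.2  89.8]
brown [468. 215.] [614.2 175.4  46.8  37.7  89.8] [612.4 171.6  45.8  36.8  89.8]
brown [621. 135.] [528.6 332.   96.5  45.6   1.8] [528.7 324.7  94.4  44.6   1.8]
brown [205.  97.] [ 493.6 -113.5   47.6   43.5  -12.8] [ 494.5 -111.    46.6   42.6  -12.8]
```

```bash
python3 - <<'E' | tail -n +12
from m import *
m=np.zeros(g.shape,bool);m[35:265,135:570]=g[35:265,135:570]>90
m=cv2.morphologyEx(m.astype(np.uint8),cv2.MORPH_OPEN,np.ones((3,3)))
for c in blobs(m,3000):
    P=cast(im,T,c,.023);r=rect(P);print("tray",c.mean(0).round(),r);draw(box(*r),.023,(0,0,255))
B=cv2.GaussianBlur(im["img"],(5,5),0).astype(int);h=cv2.cvtColor(B.astype(np.uint8),cv2.COLOR_RGB2HSV).astype(int)
ks=np.ones((3,3))
def obj(n,m,z,win):
    w=np.zeros(m.shape,np.uint8);u0,u1,v0,v1=win;w[v0:v1,u0:u1]=m[v0:v1,u0:u1];w=cv2.morphologyEx(w,cv2.MORPH_CLOSE,np.ones((5,5)))
    for c in blobs(w,300):
        r=rect(cast(im,T,c,z));print(n,c.mean(0).round(),r,c.min(0),c.max(0));draw(cast(im,T,c,z),z,(0,255,0))
obj("amm",h[...,1]>55,.045,(155,265,50,150))
obj("slab",(B[...,0]-B[...,2])>8,.045,(160,262,165,245))
obj("cry",(B[...,1]-B[...,0])>4,.045,(430,540,50,155))
# pockets
obj("pk_slot",(g<78)|((B[...,0]-B[...,2])>8),.019,(160,262,165,245))
obj("pk_obl",(g<112)|(h[...,1]>55),.019,(166,255,50,150))
obj("pk_round",(g<125),.019,(430,535,58,152))
cv2.imwrite("pics/o1.png",o)
E
```

```text
tray [463. 209.] [615.1 171.6 130.3 103.5  89.3]
tray [337. 208.] [613.1  26.9 126.9 103.9 -89.7]
tray [212. 202.] [ 606.1 -117.6  128.   102.5  -90. ]
tray [479. 103.] [499.6 176.9 130.4 102.5  87. ]
tray [343. 100.] [496.7  31.3 127.4 103.6  86.8]
tray [207.  96.] [ 491.9 -113.3  127.9  102.5   86.5]
amm [202.  95.] [ 490.4 -113.1   56.    54.   -80.8] [174  66] [230 123]
slab [203. 204.] [ 603.5 -120.9   66.8   38.8    5.1] [182 174] [224 236]
cry [484. 101.] [498.1 174.   96.8  29.7  29.6] [457  56] [515 147]
pk_slot [211. 205.] [ 607.2 -117.9  101.4   71.2  -85.5] [169 174] [256 236]
pk_obl [206.  96.] [ 487.9 -115.2   78.1   59.9   87.4] [170  65] [243 124]
pk_round [481. 104.] [498.  180.7  99.4  64.8  13.8] [451  58] [514 147]
```

View pics/o1.png

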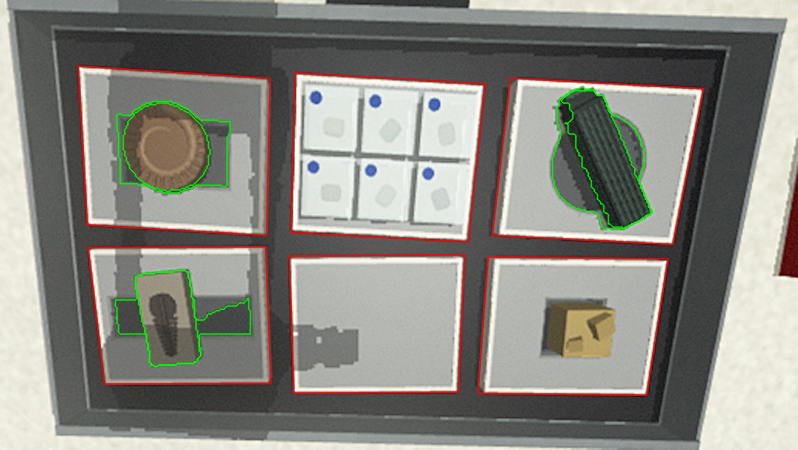

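The overlay shows the tray outlines (red) fit well. The specimen contours fit too, apart from some visible side wall that I correct for. Next I move above the slab.

```bash
python3 -m handwheel '-.0007 -.025 .03 0;-.0007 -.025 .03 0;-.0007 -.025 .03 0;-.0007 -.025 .03 0;-.0007 -.025 .03 0' .06 | tail -0
python3 -m handwheel '0 0 .03 -.087;0 0 .021 0;0 0 0 0'
cat > look.py <<'E'
from rig import readout, optics
import pickle,cv2,sys
n=sys.argv[1];c=sys.argv[2] if len(sys.argv)>2 else "wrist"
s=readout.get_state();i=optics.get_image(c);pickle.dump((s,i),open(n+".pkl","wb"));cv2.imwrite(f"pics/{n}.png",i["img"][:,:,::-1])
print(s["position"].round(4),s["ee_rot"].round(4),s["qpos"].round(2),round(float(s["width"]),4))
E
python3 look.py w2
```

```text
clock: 2.87
position: [0.6002, -0.1216, 0.1155]
ee_rot: [-0.005, -0.042, 0.999, 0.002]
contact_force: [-1.1, -0.0, 0.2]
width: 0.0601
gripper_force: 0.0
[ 0.6002 -0.1216  0.1155] [-0.0048 -0.0425  0.9991  0.0018] [-0.31  0.44  1.62  0.    1.1  -1.97] 0.0601Exception ignored on flushing sys.stdout:
BrokenPipeError: [Errno 32] Broken pipe
```

View pics/w2.png

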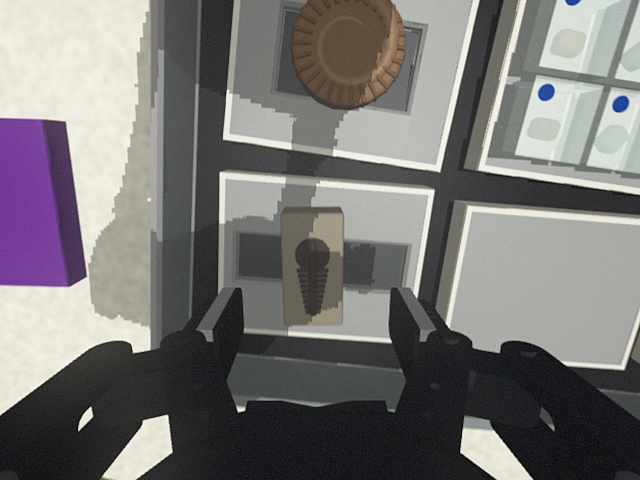

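The view shows the slab upright between the fingers, corners (283,207), (343,207), (342,326), (281,325). The slot pocket and ammonite are also visible.

```bash
cat > px.py <<'E'
from h import *;import pickle
def load(n):
    s,im=pickle.load(open(n+".pkl","rb"));T=im["T"] if "T" in im else pose(s)@im["hand_eye"];return s,im,T
E
python3 - <<'E'
from px import *
s,im,T=load("w2")
P=cast(im,T,[(283,207),(343,207),(342,326),(281,325)],.045);print(rect(P),P.round(4).tolist())
print((cast(im,T,np.array([(313,266)]),.045)-s["position"][:2]))
t=cast(im,T,[(221,172),(434,187)],.023);print("slot tray back edge",t.round(4).tolist())
print("pocket", cast(im,T,[(237,233),(235,279),(410,244),(404,291)],.023).round(4).tolist())
E
```

```text
[ 602.8 -123.3   69.2   35.1    3.7] [[0.57, -0.1417], [0.5673, -0.1101], [0.6362, -0.1035], [0.6385, -0.1386]]
[[ 0.00109715 -0.00158895]]
slot tray back edge [[0.5566, -0.18], [0.5548, -0.0566]]
pocket [[0.5919, -0.1697], [0.6213, -0.1701], [0.59, -0.0654], [0.6205, -0.0646]]
```

```bash
python3 -m handwheel '-.0027 -.0015 .02 0;0 0 .02 0;0 0 .0165 0;0 0 .008 0;0 0 0 0'
python3 -m handwheel '0 0 0 0;0 0 0 0;0 0 0 0;0 0 0 0;0 0 0 0' .02 40
python3 look.py s1 side
```

```text
clock: 3.33
position: [0.6066, -0.1233, 0.0557]
ee_rot: [-0.0, -0.044, 0.999, 0.0]
contact_force: [0.1, -0.7, -0.3]
width: 0.0598
gripper_force: 0.0
clock: 3.75
position: [0.6081, -0.1241, 0.0579]
ee_rot: [0.002, -0.043, 0.999, -0.0]
contact_force: [-0.6, 1.3, 6.6]
width: 0.0325
gripper_force: 40.6
[ 0.6081 -0.1241  0.0579] [ 2.000e-03 -4.350e-02  9.991e-01 -5.000e-04] [-0.31  0.5   1.67  0.    0.96 -1.97] 0.0325
```

Run:
```python
import cv2
i=cv2.imread("pics/s1.png");cv2.imwrite("pics/s1c.png",cv2.resize(i[100:400,240:640],None,fx=2,fy=2,interpolation=2))
```

```text
(no output)
```

View pics/s1c.png

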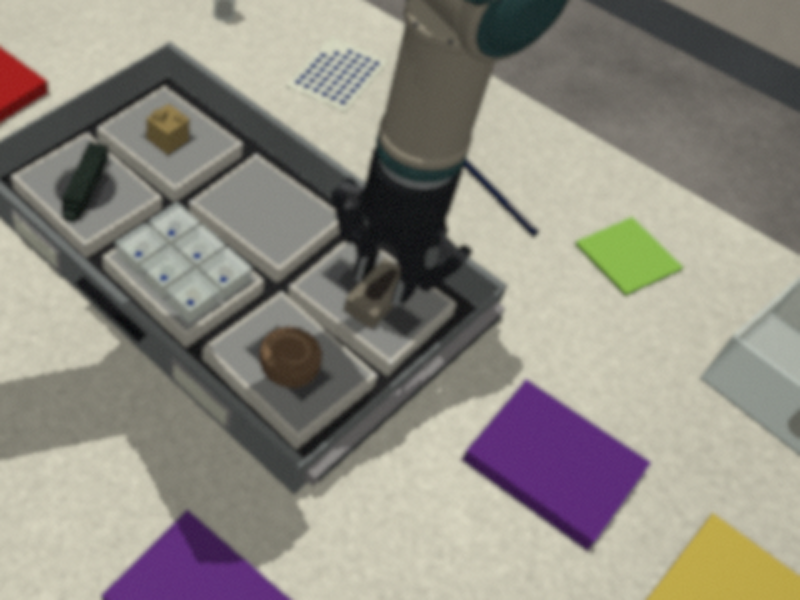

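The side crop shows the fingers holding only the slab's upper part. TCP settled at z=0.058, so I'll reopen, go 7 mm lower and re-centre.

```bash
python3 -m handwheel '0 0 0 0;0 0 0 0;.004 .001 .007 0;0 0 0 0;0 0 0 0' .05
python3 -m handwheel '0 0 0 0;0 0 0 0;0 0 0 0;0 0 0 0;0 0 0 0' .02 40
python3 -m handwheel '0 0 -.003 0;0 0 -.01 0;0 0 -.03 0;0 0 -.03 0;0 0 0 0'
python3 look.py s2 side
python3 - <<'E'
import cv2
i=cv2.imread("pics/s2.png");cv2.imwrite("pics/s2c.png",cv2.resize(i[170:270,370:500],None,fx=5,fy=5,interpolation=2))
E
```

```text
clock: 4.22
position: [0.6014, -0.1229, 0.0478]
ee_rot: [-0.001, -0.044, 0.999, 0.0]
contact_force: [1.2, 0.4, -0.2]
width: 0.0502
gripper_force: 0.0
clock: 4.63
position: [0.6027, -0.1233, 0.0487]
ee_rot: [0.0, -0.044, 0.999, 0.0]
contact_force: [0.4, -0.4, -1.0]
width: 0.033
gripper_force: 40.6
clock: 5.05
position: [0.6064, -0.1244, 0.1285]
ee_rot: [0.006, -0.044, 0.999, -0.002]
contact_force: [1.5, -0.3, 0.0]
width: 0.0333
gripper_force: 40.5
[ 0.6064 -0.1244  0.1285] [ 0.0056 -0.0436  0.999  -0.002 ] [-0.31  0.42  1.6   0.    1.1  -1.97] 0.0333
```

View pics/s2c.png

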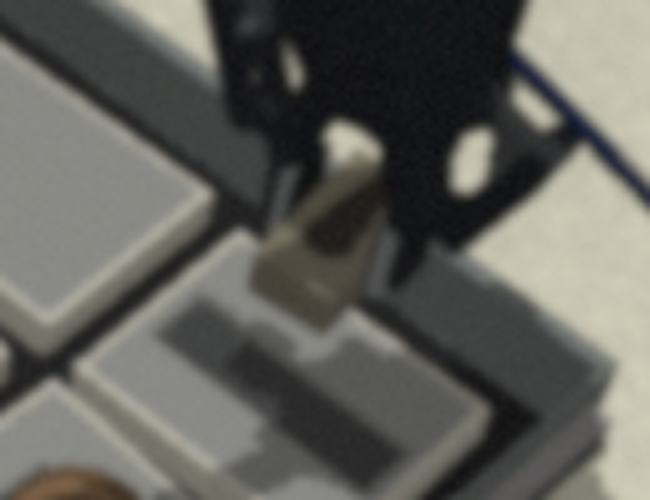

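Slab is held and clear. Next I carry it to the spare tray and turn it to its final orientation.

```bash
python3 -m handwheel '-.0058 .0371 0 0;-.0058 .0371 0 0;-.0058 .0371 0 0;-.0058 .0371 0 0' >/dev/null
python3 -m handwheel '0 0 0 .123;0 0 0 .123;0 0 0 .123;0 0 0 .123;0 0 0 .123' >/dev/null
python3 -m handwheel '0 0 0 .123;0 0 0 .123;0 0 0 .123;0 0 0 .123;0 0 0 .123' >/dev/null
python3 -m handwheel '0 0 0 .123;0 0 0 .123;0 0 0 .123;0 0 0 .123;0 0 0 0' >/dev/null
python3 -m handwheel '0 0 .03 0;0 0 .02 0;0 0 0 0;0 0 0 0'
```

```text
clock: 7.02
position: [0.6115, 0.0267, 0.0705]
ee_rot: [-0.001, 0.729, 0.685, -0.001]
contact_force: [0.3, 1.1, -0.1]
width: 0.0331
gripper_force: 40.6
```

```bash
python3 -m handwheel '0 0 .012 0;0 0 .006 0;0 0 .003 0;0 0 .001 0;0 0 0 0'
python3 -m handwheel '0 0 0 0;0 0 0 0;0 0 0 0' .05
python3 -m handwheel '0 0 -.02 0;0 0 -.03 0;0 0 -.03 0;0 0 0 0'
```

```text
clock: 7.43
position: [0.613, 0.0266, 0.0502]
ee_rot: [0.0, 0.729, 0.684, 0.0]
contact_force: [-0.8, 0.8, -1.9]
width: 0.0332
gripper_force: 40.7
clock: 7.68
position: [0.6133, 0.0265, 0.0506]
ee_rot: [0.001, 0.729, 0.684, 0.001]
contact_force: [-0.4, -0.5, -0.5]
width: 0.0502
gripper_force: 0.0
clock: 8.02
position: [0.6169, 0.0264, 0.1364]
ee_rot: [0.005, 0.729, 0.684, 0.004]
contact_force: [0.5, 0.4, 1.1]
width: 0.0497
gripper_force: 0.0
```

```bash
python3 -m handwheel '.0285 -.025 0 0;.0285 -.025 0 0;.0285 -.025 0 0;.0285 -.025 0 0;.0285 -.025 0 0' >/dev/null
python3 -m handwheel '0 0 0 .124;0 0 0 .124;0 0 0 .124;0 0 0 .124;0 0 0 .124' >/dev/null
python3 -m handwheel '0 0 0 .124;0 0 0 .124;0 0 0 .124;0 0 0 0;0 0 0 0' >/dev/null
python3 look.py w3
```

```text
[0.4972 0.1768 0.13  ] [-0.000e+00  9.666e-01  2.561e-01  3.000e-04] [0.21 0.31 1.79 0.   1.04 1.26] 0.0501
```

View pics/w3.png

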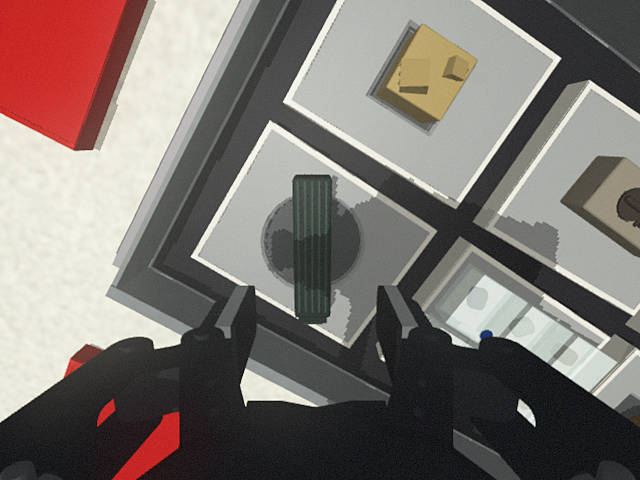

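The view shows the crystal aligned between the fingers (columns 294–331, rows 175–322), with its tip toward the bottom. Round tray corners are at (271,123), (436,232) and (191,257).

Run:
```python
from px import *
s,im,T=load("w3")
P=cast(im,T,[(294,175),(331,175),(329,322),(296,322)],.045);print(P.mean(0),rect(P))
c=cast(im,T,[(271,123),(436,232),(191,257)],.023);print("tray",c.round(4).tolist(),"centre",(c[1]+c[2])/2, np.linalg.norm(c[1]-c[0]),np.linalg.norm(c[2]-c[0]))
print("pk",cast(im,T,[(261,241),(361,241)],.023))
R3=T;y=pose(s)[:2,1];x=pose(s)[:2,0];d=P.mean(0)-s["position"][:2];print("tool dx dy",d@x,d@y)
```

```text
[0.50017974 0.17973664] [500.2 179.7  89.8  20.5  29.6]
tray [[0.5518, 0.2374], [0.5452, 0.1147], [0.4525, 0.2437]] centre [0.49882435 0.17922314] 0.12283209124969952 0.09950262644892882
pk [[0.4845704  0.20914618]
 [0.51638147 0.15325436]]
tool dx dy 0.0040050440519294045 -0.0010847432779397105
```

```bash
python3 -m handwheel '.001 -.001 .03 0;0 0 .03 0;0 0 .0115 0;0 0 .006 0;0 0 0 0' .042
python3 -m handwheel '0 0 0 0;0 0 0 0;0 0 0 0;0 0 0 0;0 0 0 0' .01 40
python3 -m handwheel '0 0 -.003 0;0 0 -.015 0;0 0 -.03 0;0 0 -.03 0;0 0 0 0'
```

```text
clock: 9.73
position: [0.4968, 0.178, 0.0511]
ee_rot: [-0.0, 0.967, 0.255, -0.001]
contact_force: [-0.1, -0.0, -0.0]
width: 0.0417
gripper_force: 0.0
clock: 10.15
position: [0.4985, 0.1784, 0.0535]
ee_rot: [0.0, 0.967, 0.255, 0.001]
contact_force: [-0.6, -0.2, 4.2]
width: 0.0206
gripper_force: 41.8
clock: 10.57
position: [0.5009, 0.179, 0.1355]
ee_rot: [0.0, 0.967, 0.255, 0.005]
contact_force: [1.1, 1.1, -0.5]
width: 0.0212
gripper_force: 41.2
```

```bash
python3 -m handwheel '0 0 0 -.118;0 0 0 -.118;0 0 0 -.118;0 0 0 -.118;0 0 0 -.118' >/dev/null
python3 -m handwheel '0 0 0 -.118;0 0 0 -.118;0 0 0 -.118;0 0 0 -.119;0 0 0 0' >/dev/null
python3 -m handwheel '-.0372 .0131 0 0;-.0372 .0131 0 0;-.0372 .0131 0 0;-.0372 .0131 0 0' >/dev/null
python3 -m handwheel '-.0372 .0131 0 0;-.0372 .0131 0 0;-.0372 .0131 0 0;-.0372 .0131 0 0;0 0 0 0' >/dev/null
python3 -m handwheel '0 0 .03 0;0 0 .01 0;0 0 0 0;0 0 0 0'
python3 look.py w4
```

```text
clock: 12.48
position: [0.6034, -0.1179, 0.0893]
ee_rot: [-0.001, 0.705, 0.709, -0.001]
contact_force: [0.9, -0.1, -0.9]
width: 0.0209
gripper_force: 41.1
[ 0.6034 -0.1179  0.0893] [-1.400e-03  7.048e-01  7.094e-01 -7.000e-04] [-0.31  0.46  1.65  0.    1.03 -0.31] 0.0209
```

View pics/w4.png

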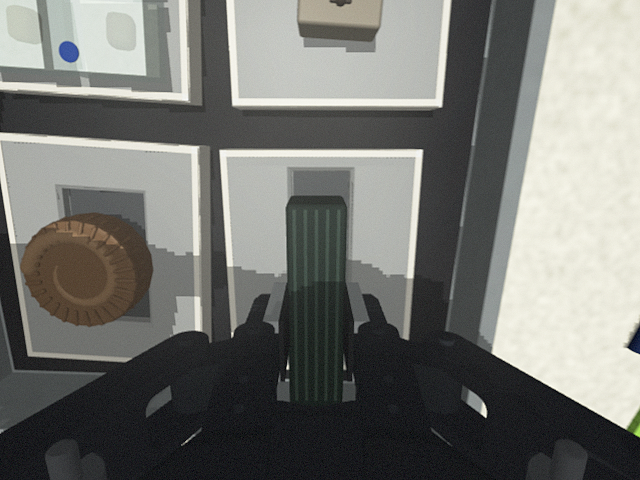

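The view shows the crystal held centrally (columns 286–346, far end row ~205). The pocket end is at row 168, columns 288–354, and the tray corners are at (220,150) and (422,150).

Run:
```python
from px import *
s,im,T=load("w4");X=pose(s);p=s["position"][:2]
def tool(uv,z): return ((cast(im,T,uv,z)-p)@X[:2,:2]*1000).round(1).tolist()
print("pocket end",tool([(288,168),(354,168)],.023),"tray",tool([(220,150),(422,150)],.023))
zt=s["position"][2]-.0305+.022
print("crystal far end top",tool([(287,205),(346,205)],zt),"bottom end edges",tool([(287,197),(346,197)],zt))
```

```text
pocket end [[52.8, -12.9], [52.8, 20.2]] tray [[61.6, -46.4], [61.5, 53.6]]
crystal far end top [[44.0, -9.1], [44.0, 11.8]] bottom end edges [[46.8, -9.0], [46.8, 11.8]]
```

```bash
python3 -m handwheel '.001 0 0 0;0 0 0 0;0 0 0 0;0 0 0 0'
python3 look.py w5
python3 - <<'E'
from px import *
s,im,T=load("w5");X=pose(s);p=s["position"][:2]
I=im["img"].astype(int)
for r in (180,185,190): # dark pocket columns
    g=I[r,225:420].mean(1);print("pk",r,225+np.where(g<110)[0][[0,-1]])
B=cv2.GaussianBlur(im["img"],(5,5),0).astype(int)
for r in (215,230,245):
    k=np.where((B[r,270:370,1]-B[r,270:370,0])>4)[0];print("cry",r,270+k[[0,-1]])
E
```

```text
clock: 12.87
position: [0.6048, -0.1175, 0.0911]
ee_rot: [0.001, 0.704, 0.71, 0.0]
contact_force: [0.2, 0.6, -1.9]
width: 0.0207
gripper_force: 41.1
[ 0.6048 -0.1175  0.0911] [6.000e-04 7.045e-01 7.097e-01 3.000e-04] [-0.3   0.46  1.65  0.    1.03 -0.31] 0.0207
pk 180 [290 419]
pk 185 [291 419]
pk 190 [290 419]
cry 215 [286 346]
cry 230 [285 347]
cry 245 [288 345]
```

```bash
python3 -m handwheel '0 .001 .015 0;0 0 .015 0;0 0 .006 0;0 0 0 0;0 0 0 0'
python3 -m handwheel '0 0 .002 0;0 0 .002 0;0 0 0 0'
python3 -m handwheel '0 0 .002 0;0 0 0 0;0 0 0 0'
```

```text
clock: 13.33
position: [0.6053, -0.1177, 0.0543]
ee_rot: [-0.0, 0.705, 0.71, -0.0]
contact_force: [-0.4, 1.2, -0.5]
width: 0.0213
gripper_force: 41.2
clock: 13.58
position: [0.6056, -0.1177, 0.0506]
ee_rot: [0.0, 0.705, 0.71, 0.0]
contact_force: [0.3, -0.2, -1.6]
width: 0.021
gripper_force: 41.2
clock: 13.83
position: [0.6054, -0.1177, 0.0483]
ee_rot: [-0.0, 0.705, 0.71, 0.0]
contact_force: [0.5, -0.6, -0.7]
width: 0.0211
gripper_force: 41.2
```

```bash
python3 -m handwheel '0 0 .001 0;0 0 0 0'
python3 -m handwheel '0 0 .001 0;0 0 0 0'
python3 -m handwheel '0 0 .001 0;0 0 0 0'
```

```text
clock: 14.0
position: [0.6054, -0.1177, 0.0472]
ee_rot: [-0.0, 0.705, 0.71, 0.0]
contact_force: [-0.2, 0.9, -1.9]
width: 0.021
gripper_force: 41.2
clock: 14.17
position: [0.6055, -0.1177, 0.0465]
ee_rot: [0.0, 0.705, 0.71, 0.0]
contact_force: [0.1, 0.2, -0.2]
width: 0.0211
gripper_force: 41.4
clock: 14.33
position: [0.6055, -0.1177, 0.0465]
ee_rot: [0.0, 0.705, 0.71, 0.0]
contact_force: [-1.5, 0.2, 6.0]
width: 0.0208
gripper_force: 42.1
```

```bash
python3 -m handwheel '0 0 -.0005 0;0 0 0 0;0 0 0 0' .034
python3 -m handwheel '0 0 -.01 0;0 0 -.03 0;0 0 -.04 0;0 0 0 0'
python3 -m handwheel '.001 -.0385 0 0;.001 -.0385 0 0;.001 -.0385 0 0;0 0 0 0;0 0 0 0' .076
python3 look.py w6
```

```text
clock: 14.58
position: [0.6056, -0.1177, 0.0458]
ee_rot: [0.0, 0.705, 0.71, 0.0]
contact_force: [0.5, 0.6, -0.6]
width: 0.0337
gripper_force: 0.0
clock: 14.92
position: [0.6101, -0.119, 0.1336]
ee_rot: [0.006, 0.705, 0.71, 0.003]
contact_force: [1.1, -1.4, 1.4]
width: 0.034
gripper_force: 0.0
clock: 15.33
position: [0.4876, -0.115, 0.1263]
ee_rot: [-0.0, 0.705, 0.709, -0.0]
contact_force: [1.4, -0.7, -0.1]
width: 0.0758
gripper_force: 0.0
[ 0.4876 -0.115   0.1263] [-3.000e-04  7.049e-01  7.093e-01 -1.000e-04] [-0.37  0.28  1.85  0.    1.01 -0.38] 0.0758
```

View pics/w6.png

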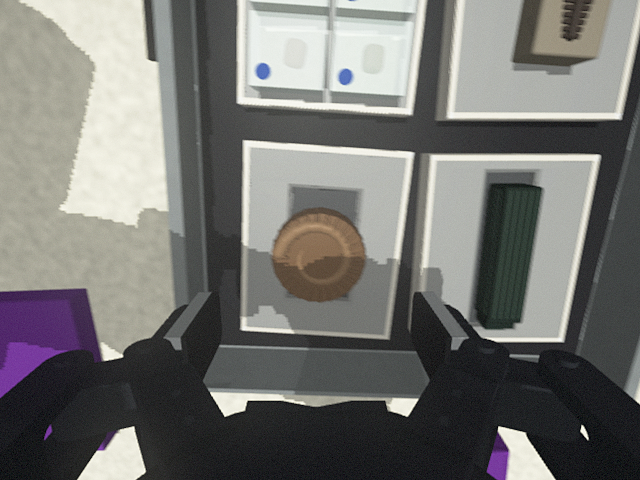

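The crystal (512,255) lies inside its slot. The ammonite spans columns 273–366, rows 207–302, and the oblong tray corners are (243,141), (414,152), (389,339) and (240,332).

Run:
```python
from px import *
s,im,T=load("w6");X=pose(s);p=s["position"][:2]
h=cv2.cvtColor(cv2.GaussianBlur(im["img"],(5,5),0),cv2.COLOR_RGB2HSV).astype(int)
m=np.zeros((480,640),bool);m[190:320,255:385]=h[190:320,255:385,1]>55
c=max(blobs(m,500),key=len);P=cast(im,T,c,.039);q,r=cv2.minEnclosingCircle((P*1000).astype(np.float32));print("amm",q,r,(np.array(q)/1000-p)@X[:2,:2])
t=cast(im,T,[(243,141),(414,152),(389,339),(240,332)],.023);print("tray",t.round(4).tolist(),rect(t))
k=cast(im,T,[(289,185),(362,189)],.023);print("pocket far corners",k.round(4).tolist())
k=cast(im,T,[(485,172),(536,174)],.023);print("slot end",k.round(4).tolist())
```

```text
amm (490.55010986328125, -115.30106353759766) 29.023181915283203 [-0.00029584  0.00290142]
tray [[0.4456, -0.0495], [0.5468, -0.0552], [0.5392, -0.1795], [0.4378, -0.1747]] [ 492.3 -115.   125.9  101.6   86.5]
pocket far corners [[0.4724, -0.0752], [0.5168, -0.0774]]
slot end [[0.5905, -0.0667], [0.6215, -0.0677]]
```

```bash
python3 -m handwheel '0 .0008 .03 0;0 0 .03 0;0 0 .012 0;0 0 .006 0;0 0 0 0' .076
python3 -m handwheel '0 0 0 0;0 0 0 0;0 0 0 0;0 0 0 0;0 0 0 0' .04 40
python3 -m handwheel '0 0 -.003 0;0 0 -.015 0;0 0 -.03 0;0 0 -.03 0;0 0 0 0'
```

```text
clock: 15.8
position: [0.4916, -0.1156, 0.0467]
ee_rot: [-0.001, 0.705, 0.71, -0.0]
contact_force: [-0.5, 0.3, 0.0]
width: 0.0758
gripper_force: 0.0
clock: 16.22
position: [0.4921, -0.116, 0.0491]
ee_rot: [0.002, 0.705, 0.71, 0.001]
contact_force: [0.0, -0.3, 4.9]
width: 0.0546
gripper_force: 42.7
clock: 16.63
position: [0.4938, -0.1166, 0.1308]
ee_rot: [0.004, 0.705, 0.71, 0.002]
contact_force: [0.9, 0.8, -1.0]
width: 0.0545
gripper_force: 42.9
```

```bash
python3 -m handwheel '.0369 .0011 0 0;.0369 .0011 0 0;.0369 .0011 0 0;.0369 .0011 0 0' >/dev/null
python3 -m handwheel '.0369 .0011 0 0;.0369 .0011 0 0;.0369 .0011 0 0;.0369 .0011 0 0;0 0 0 0' >/dev/null
python3 -m handwheel '0 0 .03 0;0 0 .007 0;0 0 0 0;0 0 0 0;0 0 0 0'
python3 look.py w7
```

```text
clock: 17.8
position: [0.4979, 0.1792, 0.0893]
ee_rot: [0.0, 0.705, 0.709, 0.0]
contact_force: [0.9, 0.9, -1.3]
width: 0.0544
gripper_force: 42.9
[0.4979 0.1792 0.0893] [1.000e-04 7.050e-01 7.092e-01 3.000e-04] [0.21 0.35 1.84 0.   0.94 0.21] 0.0544
```

View pics/w7.png

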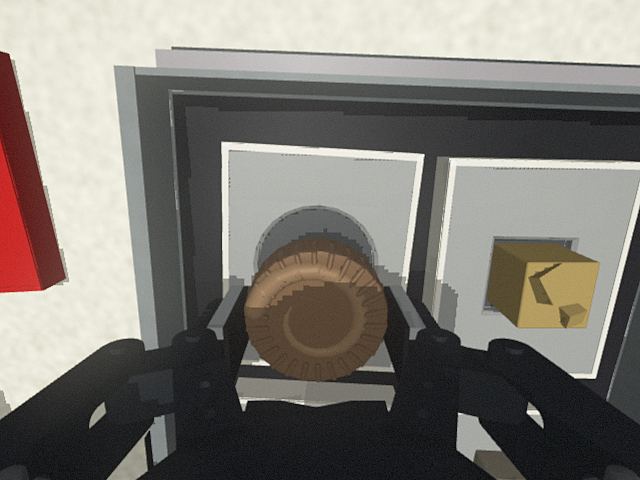

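The ammonite is held centred (column 316). Pocket arc top is (317,205) with sides (254,255) and (378,252); tray corners (222,143) and (423,154).

Run:
```python
from px import *
s,im,T=load("w7");X=pose(s);p=s["position"][:2]
def tool(uv,z): return ((cast(im,T,uv,z)-p)@X[:2,:2]*1000).round(1).tolist()
P=tool([(254,255),(317,205),(378,252)],.023);print(P)
a,b,c=np.array(P);M=2*np.array([b-a,c-a]);o=np.linalg.solve(M,[b@b-a@a,c@c-a@a]);print("circle",o,np.linalg.norm(a-o))
t=np.array(tool([(222,143),(423,154)],.023));print("tray",t.tolist())
d=(t[1]-t[0])/np.linalg.norm(t[1]-t[0]);print("tray ctr",t.mean(0)-62*np.array([d[1],-d[0]]))
zb=s["position"][2]-.0261
h=cv2.cvtColor(cv2.GaussianBlur(im["img"],(5,5),0),cv2.COLOR_RGB2HSV).astype(int)
m=np.zeros((480,640),bool);m[225:390,240:392]=h[225:390,240:392,1]>60
c=max(blobs(m,500),key=len);Q=np.array(tool(c,zb+.017));print("amm",cv2.minEnclosingCircle(Q.astype(np.float32)))
```

```text
[[7.1, -31.7], [34.0, 1.9], [8.7, 34.4]]
circle [0.01417681 1.54088226] 33.98772047973205
tray [[64.9, -44.9], [59.5, 54.5]]
tray ctr [0.29128858 1.43675008]
amm ((1.2945071458816528, 1.7212272882461548), 30.47657012939453)
```

```bash
python3 -m handwheel '-.0005 .0007 .02 0;0 0 .015 0;0 0 .006 0;0 0 0 0;0 0 0 0'
python3 -m handwheel '0 0 .002 0;0 0 .002 0;0 0 0 0'
python3 -m handwheel '0 0 .001 0;0 0 0 0'
python3 -m handwheel '0 0 .001 0;0 0 0 0'
```

```text
clock: 18.27
position: [0.4986, 0.1791, 0.0484]
ee_rot: [0.0, 0.705, 0.709, 0.0]
contact_force: [1.0, 0.6, -1.1]
width: 0.0545
gripper_force: 42.9
clock: 18.52
position: [0.4984, 0.1793, 0.0442]
ee_rot: [0.0, 0.705, 0.71, 0.0]
contact_force: [1.0, -0.7, -0.7]
width: 0.054
gripper_force: 42.9
clock: 18.68
position: [0.4982, 0.1793, 0.0429]
ee_rot: [0.0, 0.705, 0.71, 0.0]
contact_force: [-0.2, 0.2, -1.8]
width: 0.0545
gripper_force: 42.9
clock: 18.85
position: [0.4983, 0.1794, 0.0422]
ee_rot: [0.0, 0.705, 0.71, 0.0]
contact_force: [-0.0, -0.0, 1.3]
width: 0.0541
gripper_force: 43.1
```

```bash
python3 -m handwheel '0 0 .0007 0;0 0 0 0'
python3 -m handwheel '0 0 0 0;0 0 0 0;0 0 0 0' .07
python3 -m handwheel '0 0 -.01 0;0 0 -.03 0;0 0 -.04 0;0 0 0 0'>/dev/null
python3 -m handwheel '-.0307 .0228 0 0;-.0307 .0228 0 0;-.0307 .0228 0 0;-.0307 .0228 0 0;-.0307 .0228 0 0' .05 >/dev/null
python3 -m handwheel '0 0 0 .068;0 0 0 0;0 0 0 0;0 0 0 0'
python3 look.py w8
```

```text
clock: 19.02
position: [0.4983, 0.1794, 0.0421]
ee_rot: [0.0, 0.705, 0.71, 0.0]
contact_force: [-1.5, 0.1, 7.4]
width: 0.0543
gripper_force: 43.8
clock: 19.27
position: [0.4982, 0.1793, 0.041]
ee_rot: [-0.0, 0.705, 0.71, 0.0]
contact_force: [-0.1, 1.3, 0.2]
width: 0.0702
gripper_force: 0.0
clock: 20.35
position: [0.6123, 0.0274, 0.1211]
ee_rot: [-0.001, 0.728, 0.686, -0.0]
contact_force: [0.2, -0.0, 1.0]
width: 0.0502
gripper_force: 0.0
[0.6123 0.0274 0.1211] [-5.000e-04  7.277e-01  6.859e-01 -2.000e-04] [-0.07  0.43  1.62  0.    1.1  -0.01] 0.0502
```

View pics/w8.png

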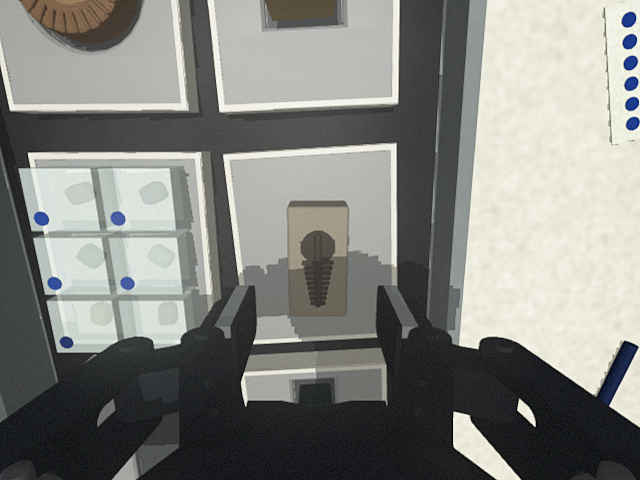

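The slab is centred and square between the fingers (columns 288–348, rows 206–316).

```bash
python3 - <<'E'
from px import *
s,im,T=load("w8");X=pose(s);p=s["position"][:2]
print(((cast(im,T,[(288,206),(348,206),(347,316),(288,316)],.045)-p)@X[:2,:2]*1000).round(1).tolist())
E
python3 -m handwheel '0 0 .03 0;0 0 .02 0;0 0 .012 0;0 0 .007 0;0 0 0 0'
python3 -m handwheel '0 0 0 0;0 0 0 0;0 0 0 0;0 0 0 0;0 0 0 0' .02 40
python3 -m handwheel '0 0 -.003 0;0 0 -.015 0;0 0 -.03 0;0 0 -.03 0;0 0 0 0'
```

```text
[[31.9, -13.9], [31.9, 18.6], [-33.6, 19.5], [-33.6, -15.2]]
clock: 20.82
position: [0.6116, 0.0277, 0.0507]
ee_rot: [-0.001, 0.728, 0.686, -0.001]
contact_force: [-0.4, 0.2, 1.0]
width: 0.05
gripper_force: 0.0
clock: 21.23
position: [0.6138, 0.0267, 0.0531]
ee_rot: [0.001, 0.728, 0.685, 0.001]
contact_force: [-0.2, 1.0, 2.5]
width: 0.0328
gripper_force: 42.2
clock: 21.65
position: [0.617, 0.0262, 0.1361]
ee_rot: [0.004, 0.728, 0.685, 0.004]
contact_force: [1.4, -0.3, -0.5]
width: 0.0331
gripper_force: 41.7
```

```bash
python3 -m handwheel '-.0296 -.0224 0 0;-.0296 -.0224 0 0;-.0296 -.0224 0 0;-.0296 -.0224 0 0;-.0296 -.0224 0 0' >/dev/null
python3 -m handwheel '0 0 .03 0;0 0 .007 0;0 0 0 0;0 0 0 0;0 0 0 0'
python3 look.py w9
```

```text
clock: 22.48
position: [0.4936, -0.1139, 0.0936]
ee_rot: [0.0, 0.728, 0.686, 0.0]
contact_force: [-0.0, 0.4, -0.9]
width: 0.0324
gripper_force: 41.6
[ 0.4936 -0.1139  0.0936] [5.000e-04 7.279e-01 6.857e-01 4.000e-04] [-0.36  0.32  1.89  0.    0.93 -0.3 ] 0.0324
```

View pics/w9.png

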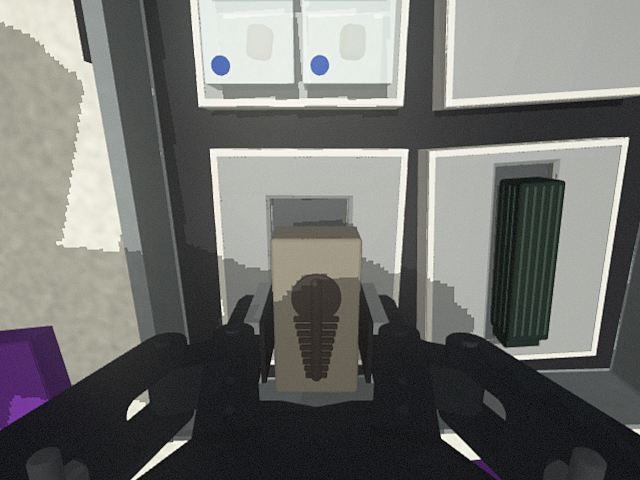

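The slab is over its pocket, whose far end is at row 196, columns 266–353. Tray corners are (211,150) and (408,150). The slab's top face spans columns 272–361, rows 238–392.

Run:
```python
from px import *
s,im,T=load("w9");X=pose(s);p=s["position"][:2];print("yaw y",np.degrees(np.arctan2(X[1,1],X[0,1])))
def tool(uv,z): return ((cast(im,T,uv,z)-p)@X[:2,:2]*1000).round(1).tolist()
print("pocket end",tool([(266,196),(353,196)],.023),"tray",tool([(211,150),(408,150)],.023))
zt=s["position"][2]-.0301+.022
print("slab",tool([(272,239),(361,239),(360,392),(275,392)],zt))
```

```text
yaw y -3.419864133045118
pocket end [[38.1, -24.7], [38.1, 20.8]] tray [[61.5, -51.6], [61.4, 48.0]]
slab [[31.7, -14.7], [31.6, 17.6], [-33.2, 19.2], [-33.1, -15.5]]
```

```bash
python3 -m handwheel '.001 -.0033 .015 0;0 0 .015 0;0 0 .009 0;0 0 0 0;0 0 0 0'
python3 -m handwheel '0 0 .002 0;0 0 .002 0;0 0 0 0'
python3 -m handwheel '0 0 .0015 0;0 0 0 0;0 0 0 0'
```

```text
clock: 22.95
position: [0.4896, -0.1128, 0.0542]
ee_rot: [-0.0, 0.728, 0.686, 0.0]
contact_force: [0.8, 0.3, -0.9]
width: 0.0328
gripper_force: 41.6
clock: 23.2
position: [0.4895, -0.1132, 0.0504]
ee_rot: [0.0, 0.728, 0.685, 0.0]
contact_force: [0.7, 0.3, -2.1]
width: 0.0333
gripper_force: 41.6
clock: 23.45
position: [0.4892, -0.1132, 0.0487]
ee_rot: [0.0, 0.728, 0.685, 0.0]
contact_force: [-0.1, 0.4, -1.2]
width: 0.0329
gripper_force: 41.6
```

```bash
python3 -m handwheel '0 .001 .001 0;0 0 0 0'
python3 -m handwheel '0 0 .001 0;0 0 0 0'
python3 -m handwheel '0 0 .0008 0;0 0 0 0'
```

```text
clock: 23.62
position: [0.4904, -0.1132, 0.0476]
ee_rot: [0.0, 0.728, 0.685, 0.0]
contact_force: [0.3, 0.4, -1.6]
width: 0.0331
gripper_force: 41.6
clock: 23.78
position: [0.4901, -0.1132, 0.0464]
ee_rot: [-0.0, 0.728, 0.685, -0.0]
contact_force: [0.0, -0.3, -1.4]
width: 0.0334
gripper_force: 41.6
clock: 23.95
position: [0.4901, -0.1132, 0.0461]
ee_rot: [0.0, 0.728, 0.685, 0.0]
contact_force: [-0.6, 0.2, 1.6]
width: 0.0331
gripper_force: 42.1
```

Contact at the expected floor height. I release, retreat and check.

```bash
python3 -m handwheel '0 0 .0003 0;0 0 0 0;0 0 0 0;0 0 0 0' .046
python3 -m handwheel '0 0 -.01 0;0 0 -.03 0;0 0 -.04 0;0 0 -.04 0;0 0 -.04 0' >/dev/null
python3 -m handwheel '.035 .02 -.01 0;.035 .02 -.01 0;.035 .02 -.01 0;0 0 0 0;0 0 0 0'
python3 look.py wa; python3 look.py sa side; python3 look.py ta top
python3 - <<'E'
import cv2,numpy as np
a=cv2.imread("pics/wa.png");b=cv2.imread("pics/sa.png");b=cv2.resize(b[130:350,200:520],None,fx=1.25,fy=1.25);a=cv2.resize(a,(400,300))
c=cv2.imread("pics/ta.png")[105:265,185:450];c=cv2.resize(c,None,fx=1.5,fy=1.5)
o=np.zeros((600,800,3),np.uint8);o[:300,:400]=a;o[:275,400:]=b;o[300:540,:397]=c;cv2.imwrite("pics/fin.png",o)
E
```

```text
clock: 24.28
position: [0.4902, -0.1132, 0.0455]
ee_rot: [0.0, 0.728, 0.685, 0.0]
contact_force: [0.0, -1.1, 0.1]
width: 0.0461
gripper_force: 0.0
clock: 25.12
position: [0.5575, -0.0104, 0.2359]
ee_rot: [0.0, 0.727, 0.687, 0.0]
contact_force: [-0.8, -0.0, 0.6]
width: 0.0457
gripper_force: 0.0
[ 0.5575 -0.0104  0.2359] [5.000e-04 7.271e-01 6.865e-01 4.000e-04] [-0.14  0.26  1.57  0.    1.31 -0.09] 0.0457
[ 0.5563 -0.0115  0.2352] [-1.000e-04  7.276e-01  6.860e-01 -4.000e-04] [-0.15  0.26  1.57 -0.    1.31 -0.09] 0.0463
[ 0.5557 -0.0122  0.2349] [-4.000e-04  7.281e-01  6.854e-01 -8.000e-04] [-0.15  0.26  1.58 -0.    1.31 -0.09] 0.0457Traceback (most recent call last):
  File "<stdin>", line 4, in <module>
ValueError: could not broadcast input array from shape (240,398,3) into shape (240,397,3)
```

That was my 14th picture, so the final check has to be numeric.

Run:
```python
from px import *
for n in("wa","ta"):
    s,im,T=load(n);B=cv2.GaussianBlur(im["img"],(3,3),0).astype(int);h=cv2.cvtColor(B.astype(np.uint8),cv2.COLOR_RGB2HSV).astype(int)
    C=T[:3,3]
    for k,ctr,z,m in(("amm",(.4985,.1795),.034,(h[...,1]>55)&(h[...,0]<25)),("slab",(.490,-.114),.038,(B[...,0]-B[...,2])>8),("cry",(.6055,-.118),.038,(B[...,1]-B[...,0])>3)):
        c=(np.array([*ctr,z])-C)@T[:3,:3]@im["camera_matrix"].T;u=c[:2]/c[2];r=int(.06*im["camera_matrix"][0,0]/c[2])
        w=np.zeros(m.shape,np.uint8);a,b=u.astype(int);w[max(b-r,0):b+r,max(a-r,0):a+r]=m[max(b-r,0):b+r,max(a-r,0):a+r];w=cv2.morphologyEx(w,cv2.MORPH_CLOSE,np.ones((7,7)))
        bb=blobs(w,50)
        print(n,k,u.round(),rect(cast(im,T,max(bb,key=cv2.contourArea),z)) if bb else None)
```

```text
wa amm [222. -23.] [500.4 156.   48.7  15.9  -3.2]
wa slab [250. 327.] [ 504.9 -111.6   74.2   15.6   79.1]
wa cry [370. 324.] [ 602.9 -111.9  101.2   24.1   88. ]
ta amm [241. 213.] [498.2 178.1  57.1  54.8  45.1]
ta slab [393. 216.] [ 491.7 -112.2  120.   118.5   -0.6]
ta cry [394. 158.] [609.2 -83.6  59.2  34.9  35. ]
```

```bash
python3 -m handwheel '-.04 0 -.01 0;-.04 0 -.01 0;-.04 0 -.01 0;-.04 0 -.01 0;0 0 0 0'
python3 -m handwheel '0 0 0 0;0 0 0 0;0 0 0 0'
python3 look.py wb
python3 - <<'E'
from px import *
s,im,T=load("wb");B=cv2.GaussianBlur(im["img"],(3,3),0).astype(int);g=B.mean(2);C=T[:3,3];print(C)
def uv(P): 
    c=(np.array(P)-C)@T[:3,:3]@im["camera_matrix"].T;return c[:2]/c[2]
# ratio scans across each pocket: print colours along world lines
for nm,ctr,ang,L in(("slab along",(.491,-.114),86.5,45),("slab across",(.491,-.114),-3.5,28),("cry along",(.6055,-.118),90,58),("cry across",(.6055,-.118),0,22)):
    d=np.array([np.cos(np.radians(ang)),np.sin(np.radians(ang))])
    print(nm,uv([*ctr,.038]).round())
    print(" ".join(f"{t}:{','.join(map(str,B[int(round(q[1])),int(round(q[0]))]))}" for t in range(-L,L+1,3) for q in [uv([ctr[0]+d[0]*t/1000,ctr[1]+d[1]*t/1000,.030])]))
E
```

```text
clock: 25.68
position: [0.5461, -0.1805, 0.2768]
ee_rot: [0.003, 0.731, 0.682, -0.002]
contact_force: [1.5, -0.3, -0.2]
width: 0.046
gripper_force: 0.0
clock: 25.93
position: [0.5458, -0.1711, 0.2748]
ee_rot: [-0.001, 0.728, 0.685, -0.0]
contact_force: [-0.1, -0.1, 0.4]
width: 0.0463
gripper_force: 0.0
[ 0.5458 -0.1711  0.2748] [-1.000e-03  7.284e-01  6.851e-01 -1.000e-04] [-0.43  0.26  1.47  0.    1.41 -0.36] 0.0463
[ 0.5509863  -0.10529671  0.39492438]
slab along [253. 154.]
-45:178,180,175 -42:178,179,175 -39:176,177,172 -36:142,143,140 -33:146,140,125 -30:164,158,138 -27:107,102,91 -24:82,77,70 -21:81,77,71 -18:80,76,70 -15:83,78,72 -12:85,80,74 -9:84,79,73 -6:83,78,72 -3:83,80,74 0:83,78,72 3:82,78,72 6:88,83,76 9:86,82,76 12:87,81,75 15:84,79,74 18:89,85,79 21:175,167,149 24:172,166,148 27:172,166,147 30:174,166,149 33:118,117,111 36:112,113,109 39:171,173,168 42:189,191,185 45:188,191,185
slab across [253. 154.]
-28:181,183,178 -25:182,184,179 -22:182,184,179 -19:134,137,132 -16:160,153,135 -13:167,160,142 -10:158,152,135 -7:94,89,82 -4:92,88,80 -1:88,82,76 2:93,88,81 5:97,92,85 8:124,118,107 11:171,164,146 14:172,166,147 17:113,109,97 20:85,86,82 23:128,131,128 26:185,186,182
cry along [374. 151.]
-58:221,219,210 -55:174,176,171 -52:156,157,153 -49:77,91,81 -46:62,67,63 -43:59,67,62 -40:64,70,65 -37:64,74,69 -34:71,82,75 -31:72,82,74 -28:71,80,74 -25:72,81,75 -22:73,83,76 -19:71,80,74 -16:71,81,74 -13:72,80,75 -10:71,79,73 -7:72,81,75 -4:70,77,71 -1:69,77,72 2:69,78,74 5:70,78,73 8:71,78,73 11:72,79,74 14:79,88,80 17:76,85,78 20:75,85,79 23:76,85,79 26:75,85,78 29:75,83,77 32:76,84,78 35:75,85,78 38:75,84,78 41:76,83,77 44:71,79,72 47:111,113,112 50:108,110,109 53:168,170,166 56:186,187,182
cry across [374. 151.]
-22:182,185,180 -19:182,186,180 -16:154,156,152 -13:107,111,109 -10:70,74,71 -7:73,81,75 -4:70,78,72 -1:76,87,80 2:74,84,78 5:69,78,70 8:73,81,75 11:76,87,81 14:86,89,86 17:160,161,157 20:178,181,177
```

```bash
python3 -c "
from rig import ticket;print(ticket.sign_off())"
```

```text
the job is handed in; nothing more can be done
None
```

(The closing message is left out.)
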